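# Pin the inking carriage, find the loose bearing bolt, hold its cap open

### The arm

A 6-joint arm with a two-finger parallel gripper is mounted at the origin on the work surface. World frame = base frame: x ahead of the robot, y to its left, z up, the work surface at z = 0. Lengths are in m, angles in rad, forces in N, time in s.
With the tool pointing down it reaches from about 0.275 to 0.85 m from the base axis. Payload 5.2 kg.
Tool frame: the origin (TCP) lies at the very end of the fingers, on their centre line; the grasp point (between the pads) lies 19 mm behind it; z points along the fingers, y is the line along which they close (so a half turn about z gives the same grasp; the last joint's range is limited). The gripper opens to 85 mm and grips with 20 to 120 N. Pads are 22 mm wide; open, the fingers measure 114 mm over their backs; the gripper's body (76 mm by 85 mm) begins 54 mm behind the grasp point. The pads swing forward as they close: fully open they stand 13 mm farther back than shut.
Start: joints at [0.963, 0.259, 1.535, -0, 1.348, -0.203], TCP at [0.217, 0.506, 0.231] pointing down, gripper open.
Joint ranges: [-3.14, 3.14], [-0.91, 2.08], [0.19, 2.58], [-1.22, 4.36], [0.22, 2.71], [-3.12, 3.12]. Speed limits (rad/s): [2.57, 2.57, 3.14, 3.14, 3.14, 3.14].

### API

Orientations are given as a 3x3 rotation matrix whose columns are the frame's x, y, z axes.
In Python, from cell import r gives the robot as it stands.
- The arm moves only by the shell command python3 -m jog 'ROWS' [OPENING] [FORCE]. ROWS is JSON, a list of rows, each a list of 2 entries, a list of its own where there are three numbers: the shift along the tool's x, y, z in m, then the turn about the tool's z in degrees. In form: [[[tx, ty, tz], spin], ...]. A call has 1 to 5 rows; each row shifts and turns the commanded pose from where the row before left it, along the tool's axes as they then stand; what a row does not reach is not made up. A row lasts 1/10 s, in which the tool goes at most 50 mm and 8.59 degrees, less where a joint would pass 70% of its speed; a pose out of reach is approached as far as the arm can. A call is refused whole if a number of a shift passes 0.05 or a number of a turn 8.59, either way. A call with a gripper value outside its range is refused whole. OPENING is the finger opening in m, from 0 to 0.0854, set as the call begins (- or left out, the last holds). The fingers move at their own pace and stop on an object; FORCE is the grip in N (left out, the last holds). Time passes only in rows, so rows that do not move let the fingers close. It gives the time, the measured TCP pose, the force, the opening and the grip force at its end, in the units of the state.
- r.observe(): the state, without advancing time (a new reading comes with each control period).
- r.camera(name): name is "scene" or "top" or "wrist"; returns the picture (384x512x3 uint8, red, green, blue); there is no depth.
- r.camera_params(name): a dict with "fx", "fy", "cx", "cy" (pixels), "world_to_cam" (4x4, takes a point from world to camera coordinates); the wrist camera has in their place "mount" (4x4, takes a point from camera to tool coordinates, whose origin is the TCP and whose axes are the flange's). Camera axes: x right, y up, looking along -z (the intrinsics and any distortion apply to the point x, -y, -z); pixel columns grow to the right and rows downward; lengths in m; the calibration is good to about 2 mm. A picture is of the moment at which its call begins: read the wrist's pose just before it. camera_params takes no time and is no camera call.
- r.job_done(): hands the job in; it is judged then, once.
The state is a dict: "clock": time; "q": joint angles; "joint_vel": joint speeds; "joint_torque": joint torques, N m; "tool_pos": TCP position; "tool_rot": TCP orientation; "force": force on the tool from outside, world axes, zero at the start; "moment": the same for the moment, N m; "finger_gap": finger opening in m; "grasp_force": force on a finger pad.
Only numpy, scipy, OpenCV 4.12 (cv2) and the standard library are available. Lean on these libraries where they do the work, as an engineer would, in place of code of your own. Each camera call takes 0.05 s, during which the arm holds its last target. There are 200 camera calls.

### The job

Slide the locking pin from the wooden tool block fully home into the lock block of the proof press's inking carriage and let it go. Then, starting at the lock block and working along the row, tap each of the three bearing-cap bolts on the head with the fingertips to find the one that gives. Lift the hinged cap of that loose bolt wide open and finish while still holding it open, so that the bearing can be looked at; leave the ink tin, the brayer and the planer block where they are.

Things in the scene. Friction and masses are not known exactly. Their poses are not given: they have to be found in the camera images.
- press: Table-top proof press, fixed: a grey cast bed 360 mm (x) by 700 mm (y), bed surface 45 mm high, a steel rail along y at x = -155 and +155 mm (tops 55 mm high; 73 mm high stops at their ends). At its -y end a form of wooden type (top 68 mm high) lies on the bed. Origin: centre of its underside on the table; its -x side faces the robot.
- carriage: Inking carriage on the press rails, fixed. Origin: its centre at rail-top height, 55 mm above the table. Three black rollers (56 mm dia.) lie along x, tops 73 mm above the origin. On its robot-side bar (x = -155 mm, 30 mm wide, top 20 mm above the origin) stand from -y to +y: steel lock block, then three bearings with hinged caps at y = -118, 0, 118 mm, all within 16 mm of the bar's centre line.
- tool_block: Hardwood block, fixed, 56 mm (x) by 120 mm (y, from -25 to +95) by 50 mm high. The pin stands in its hole at this origin. At y = +70 mm a thin steel T-shaped quoin key stands in it, up to 98 mm above the table. Origin: on its underside, right below the pin hole.
- lock_pin: The locking pin, loose, upright: steel shank 14 mm dia. and 46 mm long with a 4 mm tapered nose, under a knurled round head 26 mm dia. and 36 mm tall; about 110 g. Origin: the nose's lower end, z up along the pin: the head is from 46 to 82 mm above it. It stands in the tool block with its head on the block's top; draw it straight up by 50 mm to clear the hole.
- lock_hole (a point): Centre of the lock block's hole mouth, at the block's top face (125 mm above the table). Lock block: steel, 40 x 40 x 50 mm; the hole is vertical, 15.6 mm wide, 48 mm deep, with a 3 mm chamfer. Pin fully home: head resting on this face, nose 46 mm below it. z up, x and y as the carriage.
- bolt_1 (a point): Top centre of the hexagon bolt head of bearing 1 (next to the lock block) at rest, 126 mm above the table. Head 19 mm across, 8 mm tall, on a 6 mm spring. Two of the three bolts are tight and do not move; the loose one sinks up to 4 mm under about 2 N and springs back. Which one is loose varies and cannot be seen. Axes as the carriage.
- bolt_2 (a point): Top centre of the hexagon bolt head of bearing 2 (the middle one) at rest, 126 mm above the table. Head 19 mm across, 8 mm tall, on a 6 mm spring. Two of the three bolts are tight and do not move; the loose one sinks up to 4 mm under about 2 N and springs back. Which one is loose varies and cannot be seen. Axes as the carriage.
- bolt_3 (a point): Top centre of the hexagon bolt head of bearing 3 (farthest from the lock block) at rest, 126 mm above the table. Head 19 mm across, 8 mm tall, on a 6 mm spring. Two of the three bolts are tight and do not move; the loose one sinks up to 4 mm under about 2 N and springs back. Which one is loose varies and cannot be seen. Axes as the carriage.
- lip_1 (a point): Centre of the lip at the free (+y) end of the cap of bearing 1, with the cap shut: 24 mm beyond the bolt along +y. The cap there is 28 mm wide along x and 10 mm thick, its top 5 mm above this point, its end 10 mm farther along +y; 27 mm of free height below it. Take it from above with one finger on the -x side and one on the +x side. Axes as the carriage.
- lip_2 (a point): Centre of the lip at the free (+y) end of the cap of bearing 2, with the cap shut: 24 mm beyond the bolt along +y. The cap there is 28 mm wide along x and 10 mm thick, its top 5 mm above this point, its end 10 mm farther along +y; 27 mm of free height below it. Take it from above with one finger on the -x side and one on the +x side. Axes as the carriage.
- lip_3 (a point): Centre of the lip at the free (+y) end of the cap of bearing 3, with the cap shut: 24 mm beyond the bolt along +y. The cap there is 28 mm wide along x and 10 mm thick, its top 5 mm above this point, its end 10 mm farther along +y; 27 mm of free height below it. Take it from above with one finger on the -x side and one on the +x side. Axes as the carriage.
- hinge_1 (a point): Middle of the hinge line of the cap of bearing 1, along the carriage's x. The cap swings up about it: its lip (92 mm along +y, 6 mm above) rises and moves back towards -y. The caps of tight bolts are held down and do not open.
- hinge_2 (a point): Middle of the hinge line of the cap of bearing 2, along the carriage's x. The cap swings up about it: its lip (92 mm along +y, 6 mm above) rises and moves back towards -y. The caps of tight bolts are held down and do not open.
- hinge_3 (a point): Middle of the hinge line of the cap of bearing 3, along the carriage's x. The cap swings up about it: its lip (92 mm along +y, 6 mm above) rises and moves back towards -y. The caps of tight bolts are held down and do not open.
- loose_bolt (a joint): How far the loose bolt, whichever it is, is pressed down: 0 at rest, up to 0.004 m. Stays 0 while a tight bolt is tapped.
- loose_cap (a joint): Opening angle of the loose bolt's cap: 0 shut, 1.25 rad at its stop. The cap weighs 0.24 kg with its bolt, turns freely and falls shut when let go from any angle.
- ink_tin: Bystander: closed round ink tin, 76 mm dia., 58 mm tall. Origin: centre of its underside.
- brayer: Bystander: hand ink roller lying on the table, 100 mm roller along y at this origin, wooden handle 165 mm towards -x. Origin on the table.
- planer: Bystander: wooden planer block 75 x 110 x 26 mm lying on the form of the press. Origin: centre of its underside.
There are look-alikes about, which are no part of the job. Several things look just like the lock_pin: the one meant starts farthest from the robot's base.

How it is judged:
On the way, in this order (a step that is already met when the one before it is completed fails the run):
1. the locking pin is fully home in the lock block and let go (z of lock_pin in the frame of lock_hole below -0.042 m and horizontal distance between lock_pin and lock_hole below 0.005 m and angle between lock_pin's own z axis and vertical below 0.08 rad and contact force between the fingers and lock_pin below 0.2 N), for 0.2 s.
2. the bolt head next to the lock block is tapped with the fingertips (((contact force between the fingers and loose_bolt_c0 above 1 N and horizontal distance between loose_bolt_c0 and bolt_1 below 0.02 m) or (contact force between the fingers and bolt_b_c0 above 1 N and horizontal distance between bolt_b_c0 and bolt_1 below 0.02 m) or (contact force between the fingers and bolt_c_c0 above 1 N and horizontal distance between bolt_c_c0 and bolt_1 below 0.02 m))), for 0.02 s.
3. the bolt head in the middle is tapped with the fingertips (((contact force between the fingers and loose_bolt_c0 above 1 N and horizontal distance between loose_bolt_c0 and bolt_2 below 0.02 m) or (contact force between the fingers and bolt_b_c0 above 1 N and horizontal distance between bolt_b_c0 and bolt_2 below 0.02 m) or (contact force between the fingers and bolt_c_c0 above 1 N and horizontal distance between bolt_c_c0 and bolt_2 below 0.02 m))), for 0.02 s.
4. the bolt head farthest from the lock block is tapped with the fingertips (((contact force between the fingers and loose_bolt_c0 above 1 N and horizontal distance between loose_bolt_c0 and bolt_3 below 0.02 m) or (contact force between the fingers and bolt_b_c0 above 1 N and horizontal distance between bolt_b_c0 and bolt_3 below 0.02 m) or (contact force between the fingers and bolt_c_c0 above 1 N and horizontal distance between bolt_c_c0 and bolt_3 below 0.02 m))), for 0.02 s.
5. the loose bolt's cap is lifted wide open by the fingers (value of joint loose_cap above 0.85 rad and (contact force between the fingers and loose_cap_c0 above 0.3 N or contact force between the fingers and loose_cap_c1 above 0.3 N or contact force between the fingers and loose_cap_c2 above 0.3 N or contact force between the fingers and loose_bolt_c0 above 0.3 N)), for 0.2 s.
At the end, for the whole second after the job is handed in: The loose bolt's cap is held open by the fingers beyond 0.85 rad (49 degrees), still (under 0.15 rad/s), as the program finishes; the locking pin is upright in the lock block, its head within 4 mm of the block's top; ink tin, brayer and planer block within 30 mm of their places (all of step 5 and velocity of joint loose_cap between -0.15 and 0.15 rad/s and z of lock_pin in the frame of lock_hole below -0.042 m and horizontal distance between lock_pin and lock_hole below 0.005 m and angle between lock_pin's own z axis and vertical below 0.08 rad and distance of each of ink_tin, brayer, planer from where it was at the start of the episode below 0.03 m); the arm keeps its last pose, push and grip.
It fails at once if the ink tin, the brayer or the planer block is knocked away (distance of any of ink_tin, brayer, planer from where it was at the start of the episode above 0.03 m).
It also fails if it takes over 61 s, if anything falls off the work surface, if the arm or the gripper's body presses on something with over 40 N, if the wrist force passes 120 N, or if a joint passes its speed limit or range.

## Working session

There is one attempt and no reset: what is moved stays moved. The work goes in short steps, Python scripts to look and compute and a shell command to move; the robot and the scene stay as the last step left them, time stands still between calls to the robot, and variables do not carry over. Pictures are saved under pics/ and viewed, at most 10 in all, crops included, and the job is handed in when it is done.

```bash
mkdir -p pics; ls; python3 - <<'E'
from cell import r
import cv2,numpy as np
np.set_printoptions(precision=4,suppress=True)
for n in ["scene","top","wrist"]:
    p=r.camera_params(n); print(n,p)
for n in ["scene","top"]:
    im=r.camera(n); cv2.imwrite(f"pics/{n}0.png",im[...,::-1])
s=r.observe(); print(s)
E
```

```text
pics
scene {'fx': 375.87204326882517, 'fy': 375.87204326882517, 'cx': 257.0748614307211, 'cy': 192.8798459536085, 'world_to_cam': array([[-0.8795,  0.4757, -0.0093,  0.4011],
       [-0.3398, -0.6143,  0.7122,  0.1593],
       [ 0.3331,  0.6296,  0.7019, -1.4832],
       [ 0.    ,  0.    ,  0.    ,  1.    ]])}
top {'fx': 431.5916478219223, 'fy': 431.5916478219223, 'cx': 250.56927289106793, 'cy': 191.66993583749706, 'world_to_cam': array([[-0.0218, -0.9997, -0.0121,  0.1116],
       [ 0.9817, -0.0237,  0.1891, -0.4992],
       [-0.1893, -0.0077,  0.9819, -1.2264],
       [ 0.    ,  0.    ,  0.    ,  1.    ]])}
wrist {'fx': 309.9938836697853, 'fy': 309.9938836697853, 'cx': 251.5459665070011, 'cy': 194.69180621405536, 'mount': array([[-0.001 ,  0.9638,  0.2666,  0.0688],
       [ 1.    ,  0.0006,  0.0016,  0.0006],
       [ 0.0014,  0.2666, -0.9638, -0.142 ],
       [ 0.    ,  0.    ,  0.    ,  1.    ]])}
{'clock': 0.1, 'q': array([ 0.9632,  0.2593,  1.536 ,  0.    ,  1.348 , -0.2028]), 'joint_vel': array([ 0.0014, -0.0023, -0.0023,  0.0022,  0.0006, -0.0012]), 'joint_torque': array([  0.0032, -44.6965, -29.1248,  -0.0003,   0.0062,  -0.    ]), 'tool_pos': array([0.2163, 0.5052, 0.2305]), 'tool_rot': array([[-0.9192,  0.3938, -0.001 ],
       [ 0.3938,  0.9192, -0.0014],
       [ 0.0004, -0.0016, -1.    ]]), 'force': array([0.6495, 0.0817, 0.6191]), 'moment': array([-0.0559, -0.0157, -0.0328]), 'grasp_force': 0.0, 'finger_gap': 0.08524498917366514}
```

View pics/top0.png

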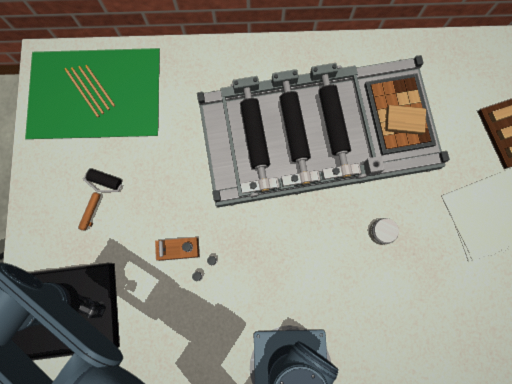

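View pics/scene0.png

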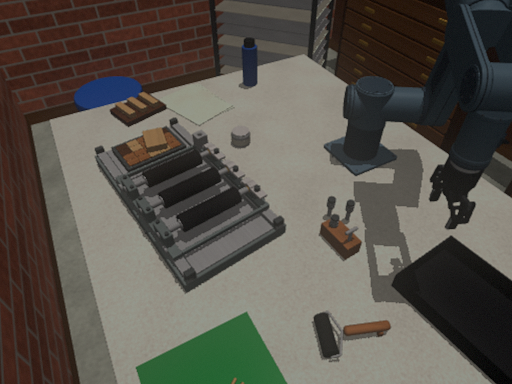

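The top view shows the tool block at (177,248) with its pin at (187,247), look-alikes at (212,258) and (198,274), bearings at about (263,185), (300,178), (337,172) and the lock block at (375,163). I'll look at two enlarged crops next.

```bash
cat > h.py <<'E'
from cell import r
import cv2,numpy as np
np.set_printoptions(precision=4,suppress=True)
def ray(n,u,v,T=None):
    p=r.camera_params(n)
    if n=="wrist":
        M=T@p["mount"]
    else: M=np.linalg.inv(p["world_to_cam"])
    d=np.array([(u-p["cx"])/p["fx"],-(v-p["cy"])/p["fy"],-1])
    return M[:3,3],M[:3,:3]@d
def plane(n,u,v,z,T=None):
    o,d=ray(n,u,v,T); return o+d*(z-o[2])/d[2]
def pose():
    s=r.observe(); T=np.eye(4); T[:3,:3]=s["tool_rot"]; T[:3,3]=s["tool_pos"]; return T
def proj(n,P,T=None):
    p=r.camera_params(n)
    W=np.linalg.inv(T@p["mount"]) if n=="wrist" else p["world_to_cam"]
    c=W[:3,:3]@np.asarray(P)+W[:3,3]
    return np.array([p["cx"]+p["fx"]*c[0]/-c[2], p["cy"]-p["fy"]*c[1]/-c[2]])
def shift(target,spin=0):
    "tool-axes shift to bring TCP to target"
    T=pose(); return T[:3,:3].T@(np.asarray(target)-T[:3,3])
E
python3 - <<'E'
from h import *
im=cv2.imread("pics/top0.png")
a=cv2.resize(im[140:215,205:405],None,fx=4,fy=4,interpolation=cv2.INTER_CUBIC)
b=cv2.resize(im[225:290,145:245],None,fx=4,fy=4,interpolation=cv2.INTER_CUBIC)
c=np.zeros((300+260,800,3),np.uint8); c[:300]=a; c[300:,:400]=b
cv2.imwrite("pics/crop0.png",c)
print("pin",plane("top",187,247,.086)); print("lock",plane("top",375,163,.125))
for u,v in[(337,172),(300,178),(263,185)]: print(plane("top",u,v,.126))
E
```

```text
pin [0.3409 0.2812 0.086 ]
lock [ 0.5601 -0.2504  0.125 ]
[ 0.5367 -0.1426  0.126 ]
[ 0.5221 -0.0389  0.126 ]
[0.5047 0.0645 0.126 ]
```

View pics/crop0.png

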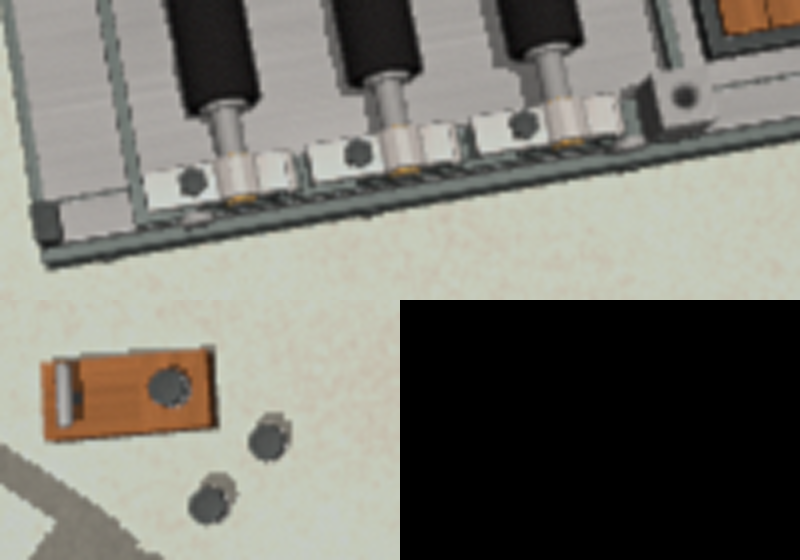

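The crop shows bolts 3, 2 and 1 at px (253,185.3), (294.5,178), (335.7,171), the hole at (376,163.8), and the pin head at (186.7,246.3). The row runs slightly oblique to world y.

```bash
python3 - <<'E'
from h import *
pin=plane("top",186.7,246.3,.086)
B=[plane("top",u,v,.126) for u,v in[(335.7,171),(294.5,178),(253,185.3)]]
L=plane("top",376,163.8,.125); print(pin,L,*B)
print("spac",[np.linalg.norm(B[i+1]-B[i]) for i in(0,1)],np.linalg.norm(L-B[0]))
d=B[2]-B[0]; print("row heading",np.degrees(np.arctan2(d[1],d[0])))
d=plane("top",161,248,.098)-pin; print("key",d)
print(shift([pin[0],pin[1],.2]))
E
```

```text
[0.3429 0.2821 0.086 ] [ 0.5578 -0.253   0.125 ] [ 0.5396 -0.1392  0.126 ] [ 0.5225 -0.0236  0.126 ] [0.5045 0.0923 0.126 ]
spac [np.float64(0.1168282241128367), np.float64(0.117339316755142)] 0.11528340365569818
row heading 98.62168080125574
key [-0.0039  0.0695  0.012 ]
[-0.2042 -0.1552  0.0307]
```

```bash
python3 -m jog '[[[-0.041,-0.031,0.006],0],[[-0.041,-0.031,0.006],0],[[-0.041,-0.031,0.006],0],[[-0.041,-0.031,0.006],0],[[-0.04,-0.031,0.006],0]]'
python3 -m jog '[[[0,0,0],8.3],[[0,0,0],8.3],[[0,0,0],8.3],[[0,0,0],8.3],[[0,0,0],8.3]]'
python3 -m jog '[[[0,0,0],8.3],[[0,0,0],8.3],[[0,0,0],0],[[0,0,0],0]]'
python3 - <<'E'
from h import *
T=pose(); im=r.camera("wrist"); cv2.imwrite("pics/w1.png",im[...,::-1])
print(T, proj("wrist",[.3429,.2821,.086],T), r.observe()["clock"],r.observe()["q"]); np.save("T1.npy",T)
E
```

```text
clock: 0.6
tool_pos: [0.3395, 0.2879, 0.2018]
tool_rot: [[-0.919, 0.393, -0.0], [0.393, 0.919, -0.0], [0.0, -0.0, -1.0]]
force: [0.8, 1.0, -0.1]
finger_gap: 0.0857
grasp_force: 0.0
clock: 1.1
tool_pos: [0.3389, 0.2893, 0.2019]
tool_rot: [[-0.422, 0.907, -0.001], [0.907, 0.422, -0.0], [0.0, -0.001, -1.0]]
force: [-0.3, -0.9, 0.9]
finger_gap: 0.0856
grasp_force: 0.0
clock: 1.5
tool_pos: [0.3389, 0.2895, 0.202]
tool_rot: [[-0.155, 0.988, -0.001], [0.988, 0.155, -0.0], [-0.0, -0.001, -1.0]]
force: [0.5, -0.1, 0.0]
finger_gap: 0.0853
grasp_force: 0.0
[[-0.1552  0.9879 -0.0006  0.3389]
 [ 0.9879  0.1552 -0.0002  0.2895]
 [-0.0002 -0.0006 -1.      0.202 ]
 [ 0.      0.      0.      1.    ]] [256.0158 200.1496] 1.55 [ 0.4557  0.0935  1.814  -0.      1.2346  0.3003]
```

View pics/w1.png

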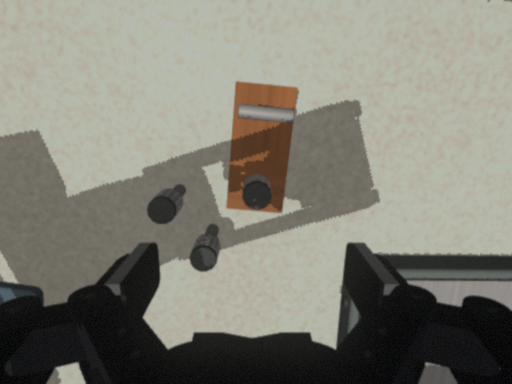

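Wrist view: pin head centred near (257,191) in the block, key bar at (266,114), the two look-alikes at (165,205) and (206,250).

```bash
python3 - <<'E'
from h import *
T=np.load("T1.npy"); im=cv2.imread("pics/w1.png")
g=im.max(2)[165:220,235:285]
m=(g<62).astype(np.uint8)
c=max(cv2.findContours(m,0,1)[0],key=cv2.contourArea)
print(cv2.minEnclosingCircle(c),cv2.boundingRect(c),cv2.contourArea(c))
x,y,w,h=cv2.boundingRect(c); print(235+x,165+y,w,h)
for v in (188,191,194): print(plane("wrist",257,v,.086,T))
print("key c",plane("wrist",266,114,.098,T))
print("block corners",[plane("wrist",u,v,.05,T)[:2] for u,v in[(236,82),(298,88),(227,208),(282,212)]])
# triangulate top & wrist
o1,d1=ray("top",186.7,246.3);o2,d2=ray("wrist",257,191,T)
t=np.linalg.lstsq(np.c_[d1,-d2],o2-o1,rcond=None)[0]; print(o1+d1*t[0],o2+d2*t[1])
E
```

```text
((21.8125, 28.875), 14.647652626037598) (8, 15, 29, 28) 586.5
243 180 29 28
[0.342 0.293 0.086]
[0.3424 0.2903 0.086 ]
[0.3429 0.2877 0.086 ]
key c [0.3388 0.3549 0.098 ]
block corners [array([0.31  , 0.3777]), array([0.3657, 0.3812]), array([0.3178, 0.2591]), array([0.3727, 0.2634])]
[0.3442 0.2852 0.0662] [0.3436 0.2852 0.0662]
```

```bash
python3 -m jog '[[[-0.003,0.003,0.02],0],[[0,0,0.03],0],[[0,0,0],0],[[0,0,0],0]]'
python3 - <<'E'
from h import *
T=pose(); im=r.camera("wrist")[...,::-1]; cv2.imwrite("pics/w2.png",im)
p=proj("wrist",[.343,.286,.086],T); print(T[:3,3],p)
u,v=p.astype(int); g=im.max(2)[v-40:v+40,u-40:u+40]
c=max(cv2.findContours((g<62).astype(np.uint8),0,1)[0],key=cv2.contourArea)
x,y,w,h=cv2.boundingRect(c);(cx,cy),rr=cv2.minEnclosingCircle(c)
print(w,h,rr,cx+u-40,cy+v-40,plane("wrist",cx+u-40,cy+v-40,.086,T),"bot",v-40+y+h)
E
```

```text
clock: 1.95
tool_pos: [0.3423, 0.287, 0.1523]
tool_rot: [[-0.153, 0.988, -0.001], [0.988, 0.153, -0.001], [-0.0, -0.001, -1.0]]
force: [0.8, 0.2, 0.4]
finger_gap: 0.0855
grasp_force: 0.0
[0.3423 0.287  0.1523] [253.9669 210.8109]
35 35 17.803449630737305 253.92105102539062 208.53508758544922 [0.3427 0.2877 0.086 ] bot 226
```

```bash
python3 -m jog '[[[0,0,0],0],[[0,0,0.02],0],[[0,0,0.03],0],[[0,0,0.03],0],[[0,0,0.016],0]]' 0.06 60
python3 -m jog '[[[0,0,0],0],[[0,0,0],0],[[0,0,0],0],[[0,0,0],0],[[0,0,0],0]]' 0.0 60
python3 -m jog '[[[0,0,0],0],[[0,0,0],0],[[0,0,0],0]]'
```

```text
clock: 2.5
tool_pos: [0.3424, 0.2871, 0.0555]
tool_rot: [[-0.152, 0.988, -0.0], [0.988, 0.152, -0.0], [-0.0, -0.0, -1.0]]
force: [-1.0, -0.8, 0.0]
finger_gap: 0.0601
grasp_force: 0.0
clock: 3.0
tool_pos: [0.3438, 0.2878, 0.0577]
tool_rot: [[-0.152, 0.988, 0.003], [0.988, 0.152, 0.002], [0.001, 0.003, -1.0]]
force: [-0.8, 0.0, 7.2]
finger_gap: 0.0241
grasp_force: 59.1
clock: 3.3
tool_pos: [0.3438, 0.2877, 0.0577]
tool_rot: [[-0.151, 0.988, 0.003], [0.988, 0.151, 0.002], [0.001, 0.003, -1.0]]
force: [0.7, 0.5, 7.5]
finger_gap: 0.0244
grasp_force: 59.1
```

```bash
python3 -m jog '[[[0,0,-0.02],0],[[0,0,-0.03],0],[[0,0,-0.04],0],[[0,0,-0.04],0],[[0,0,-0.04],0]]'
python3 -m jog '[[[0,0,0],0],[[0,0,0],0],[[0,0,0],0]]'
python3 - <<'E'
from h import *
print(shift([.5578,-.253,.22]))
E
```

```text
clock: 3.8
tool_pos: [0.3421, 0.2869, 0.2282]
tool_rot: [[-0.151, 0.988, 0.0], [0.988, 0.151, 0.0], [0.0, 0.0, -1.0]]
force: [1.2, -0.1, -2.2]
finger_gap: 0.0242
grasp_force: 60.1
clock: 4.1
tool_pos: [0.3416, 0.2866, 0.2251]
tool_rot: [[-0.151, 0.988, -0.002], [0.988, 0.151, -0.001], [-0.001, -0.002, -1.0]]
force: [-0.6, -0.4, -1.5]
finger_gap: 0.0243
grasp_force: 60.2
[-0.5661  0.132   0.0052]
```

```bash
python3 -m jog '[[[-0.02,0.005,0],0],[[-0.04,0.009,0],0],[[-0.04,0.009,0],0],[[-0.04,0.009,0],0],[[-0.04,0.009,0],0]]'
python3 -m jog '[[[-0.04,0.009,0],0],[[-0.04,0.009,0],0],[[-0.04,0.01,0],0],[[-0.04,0.01,0],0],[[-0.04,0.01,0],0]]'
python3 -m jog '[[[-0.04,0.01,0],0],[[-0.04,0.01,0],0],[[-0.04,0.01,0],0],[[-0.04,0.01,0],0],[[-0.04,0.01,0],0]]'
python3 -m jog '[[[-0.015,0,0],0],[[0,0,0],0],[[0,0,0],0],[[0,0,0],0]]'
python3 - <<'E'
from h import *
T=pose(); im=r.camera("wrist")[...,::-1]; cv2.imwrite("pics/w3.png",im); np.save("T3.npy",T)
im=r.camera("top")[...,::-1]; cv2.imwrite("pics/t3.png",im)
print(T,r.observe()["clock"])
for P in([.5578,-.253,.125],[.5396,-.1392,.126],[.5225,-.0236,.126]): print(proj("wrist",P,T))
E
```

```text
clock: 4.6
tool_pos: [0.4095, 0.1139, 0.2245]
tool_rot: [[-0.152, 0.988, -0.004], [0.988, 0.152, 0.0], [0.001, -0.003, -1.0]]
force: [0.9, 0.6, -2.0]
finger_gap: 0.0242
grasp_force: 60.2
clock: 5.1
tool_pos: [0.4874, -0.0764, 0.2243]
tool_rot: [[-0.151, 0.989, -0.004], [0.989, 0.151, 0.002], [0.002, -0.003, -1.0]]
force: [1.0, 1.1, -0.8]
finger_gap: 0.0243
grasp_force: 60.2
clock: 5.6
tool_pos: [0.5673, -0.2663, 0.2236]
tool_rot: [[-0.151, 0.989, -0.004], [0.989, 0.151, 0.003], [0.003, -0.003, -1.0]]
force: [0.5, 0.4, -1.2]
finger_gap: 0.024
grasp_force: 60.2
clock: 6.0
tool_pos: [0.5695, -0.2782, 0.2257]
tool_rot: [[-0.152, 0.988, -0.001], [0.988, 0.152, 0.001], [0.002, -0.001, -1.0]]
force: [-0.5, -0.0, -1.0]
finger_gap: 0.0242
grasp_force: 60.2
[[-0.1525  0.9883 -0.0013  0.5695]
 [ 0.9883  0.1525  0.0015 -0.2782]
 [ 0.0017 -0.0011 -1.      0.2257]
 [ 0.      0.      0.      1.    ]] 6.1
[243.2217 163.8276]
[240.899   -1.5975]
[ 240.1217 -226.2982]
```

View pics/w3.png

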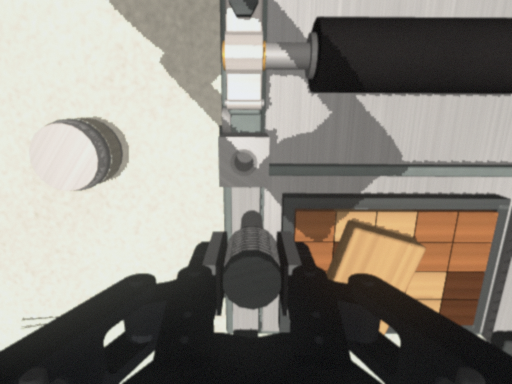

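The hole is at about (244,161) in the lock block's top (219–268, 135–187), the held pin's nose at (252,212), its head top at (253,280). Bearing 1's near end is seen above, and the tool is square to the carriage.

```bash
python3 - <<'E'
from h import *
T=np.load("T3.npy"); im=cv2.imread("pics/w3.png"); g=cv2.cvtColor(im,6)
s=g[140:182,224:264]; print(s[::4,::4])
c=max(cv2.findContours((s<105).astype(np.uint8),0,1)[0],key=cv2.contourArea)
print(cv2.contourArea(c),cv2.boundingRect(c)); (x,y),rr=cv2.minEnclosingCircle(c); print(x+224,y+140,rr)
H=plane("wrist",x+224,y+140,.125,T); print("hole",H, "blk",plane("wrist",243.7,161,.125,T))
Tc=T[:3,3]; nose=Tc+T[:3,2]*.054; print("nose pred px",proj("wrist",nose,T),nose)
print("head top pred",proj("wrist",Tc-T[:3,2]*.028,T))
s=g[205:235,235:270]; print(s[::3,::3])
print("shift",T[:3,:3].T@(H-Tc))
E
```

```text
[[125 181 225 227 227 225 223 224 222 220]
 [126 128 162 226 226 225 223 223 222 220]
 [125 126 126 185 221 218 221 224 221 219]
 [125 123 122 105 126 136 151 196 221 218]
 [124 123 109  93 124 126 123 152 209 218]
 [126 121 109  74 115 122 120  90 175 218]
 [126 124 109  78  76  80  73  83 173 141]
 [127 127 113  96  80  80  75 103 133 126]
 [123 126 126 113 108 101 107 110 121 122]
 [124 125 123 127 123 120 120 120 124 122]
 [132 125 126 124 124 125 125 121 121 125]]
189.5 (9, 14, 21, 19)
243.0 163.0 12.206655502319336
hole [ 0.5575 -0.2524  0.125 ] blk [ 0.5578 -0.2507  0.125 ]
nose pred px [253.1108 215.1431] [ 0.5694 -0.2782  0.1717]
head top pred [254.0853 280.7426]
[[192 195 190 190 193 190 193 191 148 132 206 211]
 [195 192 188 191 192 189 193 192 146 133 210 209]
 [193 194 189 186 132  96  89 140 140 138 209 209]
 [194 192 188  95  78  78  77  77  82 136 208 209]
 [192 193 158  77  75  79  77  77  75 123 210 206]
 [191 191 124  77  77  76  77  76  77 109 209 208]
 [192 192 114  73  78  78  78  72  72 111 208 207]
 [191 191 104  66  69  75  75  67  72  99 207 205]
 [193 175  95  81  91  95  89  82  85  98 167 203]
 [117  96  91  77  90 104 101  89  96 104  97 121]]
shift [ 0.0272 -0.0078  0.1007]
```

```bash
python3 -m jog '[[[0.015,-0.004,0.01],0],[[0.0135,-0.0035,0.015],0],[[0,0,0.012],0],[[0,0,0],0],[[0,0,0],0]]'
python3 -m jog '[[[0,0,0],0],[[0,0,0],0]]'
python3 - <<'E'
from h import *
T=pose(); im=r.camera("wrist")[...,::-1]; cv2.imwrite("pics/w4.png",im); np.save("T4.npy",T)
t=r.camera("scene")[...,::-1]
print(T[:3,3],"hole px",proj("wrist",[.5577,-.2513,.125],T),"nose",proj("wrist",T[:3,3]+T[:3,2]*.054,T))
a=cv2.resize(im[150:270,190:310],(480,480),interpolation=cv2.INTER_CUBIC)
u,v=proj("scene",[.5577,-.2513,.14]).astype(int); print(u,v)
b=cv2.resize(t[v-30:v+30,u-20:u+20],(320,480),interpolation=cv2.INTER_CUBIC)
cv2.imwrite("pics/c4.png",np.hstack([a,b]))
E
```

```text
clock: 6.6
tool_pos: [0.5586, -0.2532, 0.1895]
tool_rot: [[-0.152, 0.988, 0.0], [0.988, 0.152, -0.0], [-0.0, 0.0, -1.0]]
force: [0.3, -0.3, -0.5]
finger_gap: 0.0246
grasp_force: 60.2
clock: 6.8
tool_pos: [0.5588, -0.2537, 0.19]
tool_rot: [[-0.151, 0.989, 0.001], [0.989, 0.151, -0.001], [-0.001, 0.001, -1.0]]
force: [1.1, 0.2, -1.4]
finger_gap: 0.0242
grasp_force: 60.2
[ 0.5588 -0.2537  0.19  ] hole px [251.844 206.479] nose [253.1143 215.1402]
198 130
```

View pics/c4.png

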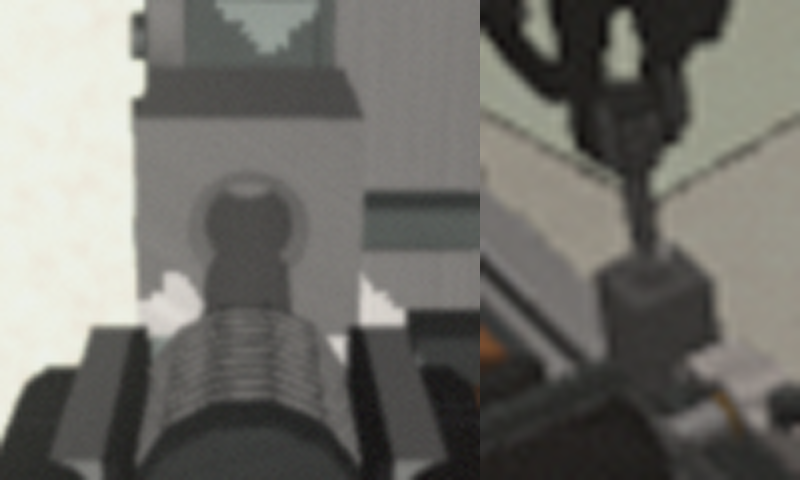

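The enlarged wrist view shows the chamfer ring centred near crop (249,230), i.e. px (252.3,207.5), with the shank centred at crop x 247. The nose hangs just above and on the near side of the hole.

```bash
python3 - <<'E'
from h import *
T=np.load("T4.npy")
g=cv2.cvtColor(cv2.imread("pics/w4.png"),6)
print(g[188:230,252]); print(g[207,232:274]); print(g[214,232:274]);print(g[219,232:274])
for u,v in [(252,206.5),(252,207.5),(252,208.5)]:
    H=plane("wrist",u,v,.125,T); print(H,T[:3,:3].T@(H-T[:3,3]))
for d in(.05,.054,.058): print(d,proj("wrist",T[:3,3]+T[:3,2]*d,T),proj("wrist",T[:3,3]+T[:3,2]*d+T[:3,0]*.0055,T))
E
```

```text
[123 125 126 123 117 109 103 109 119 121 116  97  79  78  78  74  76  77
  77  77  76  76  76  76  76  77  74  75  79  79  75  77  76  76  79  76
  77  77  74  86  92  91]
[124 124 123 122 120 111 108 108 103  91  77  74  75  75  74  74  76  77
  76  78  77  77  76  73  76  73  73  71  71  72  80  97 101 101 104 113
 121 123 123 123 121 122]
[126 128 128 126 127 122 120 115 112 111 107  90  78  76  75  77  75  78
  77  77  74  76  75  75  77  76  76  78  92  99 102 103 107 110 121 121
 123 124 125 123 121 122]
[202 204 201 189 175 143 126 127 119  97  78  74  76  76  76  74  76  77
  80  78  77  78  77  75  75  76  75  72  70  82 102 117 119 122 121 121
 120 120 121 121 121 121]
[ 0.5578 -0.2513  0.125 ] [ 0.0026 -0.0007  0.065 ]
[ 0.5579 -0.252   0.125 ] [ 0.0018 -0.0007  0.065 ]
[ 0.558  -0.2528  0.125 ] [ 0.0011 -0.0007  0.065 ]
0.05 [253.1444 217.1575] [253.1476 209.1841]
0.054 [253.1143 215.1402] [253.1173 207.3018]
0.058 [253.0854 213.1966] [253.0881 205.4886]
```

```bash
python3 -m jog '[[[0.002,0.0004,0],0],[[0,0,0],0],[[0,0,0.006],0],[[0,0,0.006],0],[[0,0,0.004],0]]'
python3 -m jog '[[[0,0,0.004],0],[[0,0,0],0],[[0,0,0],0]]'
```

```text
clock: 7.4
tool_pos: [0.558, -0.2507, 0.1722]
tool_rot: [[-0.151, 0.988, -0.001], [0.988, 0.151, 0.001], [0.001, -0.001, -1.0]]
force: [0.5, 0.2, -1.8]
finger_gap: 0.0242
grasp_force: 60.2
clock: 7.7
tool_pos: [0.5583, -0.2508, 0.169]
tool_rot: [[-0.151, 0.988, -0.0], [0.988, 0.151, 0.0], [0.0, -0.0, -1.0]]
force: [-0.4, 0.1, -1.6]
finger_gap: 0.0247
grasp_force: 60.2
```

```bash
python3 -m jog '[[[0,0,0.008],0],[[0,0,0.008],0],[[0,0,0.008],0],[[0,0,0],0]]'
python3 -m jog '[[[0,0,0.004],0],[[0,0,0.004],0],[[0,0,0.002],0],[[0,0,0],0],[[0,0,0],0]]'
```

```text
clock: 8.1
tool_pos: [0.5579, -0.2505, 0.1434]
tool_rot: [[-0.151, 0.988, -0.002], [0.988, 0.151, 0.001], [0.002, -0.001, -1.0]]
force: [0.4, 1.3, -1.4]
finger_gap: 0.0242
grasp_force: 60.2
clock: 8.6
tool_pos: [0.5583, -0.2508, 0.1351]
tool_rot: [[-0.151, 0.988, -0.0], [0.988, 0.151, 0.0], [0.0, -0.0, -1.0]]
force: [0.4, 2.2, -2.6]
finger_gap: 0.0241
grasp_force: 60.2
```

```bash
python3 -m jog '[[[0,0,0.002],0],[[0,0,0.001],0],[[0,0,0],0]]'
python3 -m jog '[[[0,0,0],0],[[0,0,0],0],[[0,0,0],0],[[0,0,0],0]]' 0.05
python3 -m jog '[[[0,0,-0.02],0],[[0,0,-0.03],0],[[0,0,-0.04],0],[[0,0,0],0],[[0,0,0],0]]'
python3 - <<'E'
from h import *
T=pose(); im=r.camera("wrist")[...,::-1]; cv2.imwrite("pics/w5.png",im); np.save("T5.npy",T); print(T[:3,3])
for n,P in dict(headtop=[.558,-.251,.161],b1=[.5396,-.1392,.126]).items(): print(n,proj("wrist",P,T))
E
```

```text
clock: 8.9
tool_pos: [0.5585, -0.2509, 0.1328]
tool_rot: [[-0.151, 0.988, 0.0], [0.988, 0.151, -0.0], [-0.0, 0.0, -1.0]]
force: [-0.9, 3.6, 2.1]
finger_gap: 0.0242
grasp_force: 60.8
clock: 9.3
tool_pos: [0.5585, -0.2512, 0.1322]
tool_rot: [[-0.151, 0.988, 0.0], [0.988, 0.151, -0.0], [-0.0, 0.0, -1.0]]
force: [0.5, -0.2, -0.0]
finger_gap: 0.0502
grasp_force: 0.0
clock: 9.8
tool_pos: [0.5589, -0.2514, 0.2234]
tool_rot: [[-0.151, 0.988, 0.002], [0.988, 0.151, -0.002], [-0.002, 0.002, -1.0]]
force: [0.2, -0.8, -0.5]
finger_gap: 0.0502
grasp_force: 0.0
[ 0.5589 -0.2514  0.2234]
headtop [251.6169 210.2595]
b1 [249.5565  41.7683]
```

View pics/w5.png

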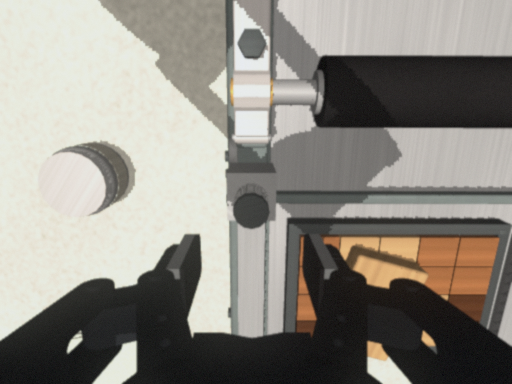

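Wrist view: pin head is centred at (251,210), right where a fully seated head (top at 161 mm) should appear; bolt 1 is at (251,43).

```bash
python3 - <<'E'
from h import *
T=np.load("T5.npy"); b=plane("wrist",251,43.5,.126,T); print(b, T[:3,:3].T@(b-T[:3,3]),np.linalg.norm(b[:2]-[.558,-.2512]))
E
python3 -m jog '[[[0.036,0.001,0],0],[[0.037,0.001,0],0],[[0.037,0.001,0],0],[[0,0,0.03],0],[[0,0,0.03],0]]' 0.0 40
python3 -m jog '[[[0,0,0.022],0],[[0,0,0],0],[[0,0,0],0]]'
```

```text
[ 0.5408 -0.1401  0.126 ] [ 0.1129 -0.0013  0.0972] 0.1123795769829939
clock: 10.35
tool_pos: [0.5444, -0.1402, 0.161]
tool_rot: [[-0.153, 0.988, 0.0], [0.988, 0.153, -0.0], [-0.0, 0.0, -1.0]]
force: [1.0, -0.4, 0.5]
finger_gap: -0.0
grasp_force: 0.0
clock: 10.65
tool_pos: [0.5441, -0.1415, 0.1393]
tool_rot: [[-0.151, 0.988, -0.002], [0.988, 0.151, 0.001], [0.002, -0.002, -1.0]]
force: [-0.8, 0.1, 0.2]
finger_gap: 0.0001
grasp_force: 0.0
```

```bash
python3 -m jog '[[[0.001,-0.003,0.008],0],[[0,0,0.002],0],[[0,0,0.002],0],[[0,0,0.001],0],[[0,0,0],0]]'
python3 -m jog '[[[0,0,0.001],0],[[0,0,0],0]]'; python3 -m jog '[[[0,0,0.001],0],[[0,0,0],0]]'; python3 -m jog '[[[0,0,0.001],0],[[0,0,0],0]]'
```

```text
clock: 11.15
tool_pos: [0.5417, -0.1413, 0.1274]
tool_rot: [[-0.151, 0.988, 0.0], [0.988, 0.151, -0.0], [-0.0, 0.0, -1.0]]
force: [-0.5, 0.7, 1.4]
finger_gap: -0.0001
grasp_force: 0.0
clock: 11.35
tool_pos: [0.5416, -0.1412, 0.1263]
tool_rot: [[-0.151, 0.988, 0.0], [0.988, 0.151, -0.0], [-0.0, 0.0, -1.0]]
force: [0.7, 0.4, 0.1]
finger_gap: 0.0002
grasp_force: 0.0
clock: 11.55
tool_pos: [0.5417, -0.1412, 0.1253]
tool_rot: [[-0.151, 0.988, 0.0], [0.988, 0.151, -0.0], [-0.0, 0.0, -1.0]]
force: [-0.1, -0.2, 0.8]
finger_gap: 0.0001
grasp_force: 0.4
clock: 11.75
tool_pos: [0.5417, -0.1413, 0.1243]
tool_rot: [[-0.151, 0.988, 0.0], [0.988, 0.151, -0.0], [-0.0, 0.0, -1.0]]
force: [0.1, 0.4, 1.4]
finger_gap: -0.0001
grasp_force: 0.6
```

```bash
python3 -m jog '[[[0,0,0.001],0],[[0,0,0],0]]'; python3 -m jog '[[[0,0,0.001],0],[[0,0,0],0]]'; python3 -m jog '[[[0,0,0.002],0],[[0,0,0],0],[[0,0,0],0]]'
```

```text
clock: 11.95
tool_pos: [0.5417, -0.1412, 0.1233]
tool_rot: [[-0.151, 0.988, 0.0], [0.988, 0.151, -0.0], [-0.0, 0.0, -1.0]]
force: [0.4, 0.4, 2.6]
finger_gap: 0.0002
grasp_force: 0.7
clock: 12.15
tool_pos: [0.5417, -0.1412, 0.1222]
tool_rot: [[-0.151, 0.988, 0.0], [0.988, 0.151, -0.0], [-0.0, 0.0, -1.0]]
force: [1.1, 0.2, 1.0]
finger_gap: 0.0001
grasp_force: 0.9
clock: 12.45
tool_pos: [0.5418, -0.1413, 0.1217]
tool_rot: [[-0.152, 0.988, 0.001], [0.988, 0.152, -0.001], [-0.001, 0.001, -1.0]]
force: [-2.6, 1.4, 11.4]
finger_gap: -0.0
grasp_force: 5.7
```

Bolt 1 sank about 4 mm before stopping hard, so it looks loose. Now the others.

```bash
python3 -m jog '[[[0,0,-0.03],0],[[0.039,0,0],0],[[0.039,0,0],0],[[0.04,0,0],0],[[0,0,0],0]]'
python3 -m jog '[[[0,0,0.02],0],[[0,0,0.003],0],[[0,0,0.001],0],[[0,0,0],0]]'
python3 -m jog '[[[0,0,0.001],0],[[0,0,0],0]]'; python3 -m jog '[[[0,0,0.001],0],[[0,0,0],0]]'
```

```text
clock: 12.95
tool_pos: [0.5219, -0.0202, 0.1499]
tool_rot: [[-0.155, 0.988, -0.002], [0.988, 0.155, 0.002], [0.002, -0.002, -1.0]]
force: [1.1, 0.6, 0.2]
finger_gap: 0.0002
grasp_force: 0.0
clock: 13.35
tool_pos: [0.5236, -0.025, 0.1262]
tool_rot: [[-0.151, 0.989, -0.001], [0.989, 0.151, 0.0], [0.0, -0.001, -1.0]]
force: [0.3, -0.8, -0.3]
finger_gap: 0.0001
grasp_force: 0.0
clock: 13.55
tool_pos: [0.5238, -0.0252, 0.1261]
tool_rot: [[-0.151, 0.989, 0.0], [0.989, 0.151, -0.0], [-0.0, 0.0, -1.0]]
force: [-3.2, 0.2, 6.7]
finger_gap: -0.0003
grasp_force: 3.3
clock: 13.75
tool_pos: [0.5239, -0.0251, 0.126]
tool_rot: [[-0.151, 0.989, 0.001], [0.989, 0.151, -0.001], [-0.001, 0.001, -1.0]]
force: [-4.9, 1.4, 13.1]
finger_gap: 0.0005
grasp_force: 6.8
```

Bolt 2 is tight. On to bolt 3.

```bash
python3 -m jog '[[[0,0,-0.026],0],[[0.039,0,0],0],[[0.039,0,0],0],[[0.04,0,0],0],[[0,0,0],0]]'
python3 -m jog '[[[0,0,0.02],0],[[0,0,0.003],0],[[0,0,0.001],0],[[0,0,0],0]]'
python3 -m jog '[[[0,0,0.001],0],[[0,0,0],0]]'; python3 -m jog '[[[0,0,0.001],0],[[0,0,0],0]]'
```

```text
clock: 14.25
tool_pos: [0.5048, 0.0955, 0.1503]
tool_rot: [[-0.155, 0.988, -0.001], [0.988, 0.155, 0.001], [0.002, -0.0, -1.0]]
force: [0.3, -0.4, -0.6]
finger_gap: 0.0
grasp_force: 0.0
clock: 14.65
tool_pos: [0.5061, 0.0913, 0.1264]
tool_rot: [[-0.15, 0.989, -0.0], [0.989, 0.15, -0.0], [-0.0, -0.0, -1.0]]
force: [0.3, -0.0, 0.2]
finger_gap: 0.0002
grasp_force: 0.0
clock: 14.85
tool_pos: [0.5064, 0.0913, 0.1261]
tool_rot: [[-0.151, 0.989, 0.001], [0.989, 0.151, -0.001], [-0.001, 0.001, -1.0]]
force: [-2.1, -1.3, 4.4]
finger_gap: -0.0002
grasp_force: 2.2
clock: 15.05
tool_pos: [0.5065, 0.0914, 0.126]
tool_rot: [[-0.151, 0.989, 0.002], [0.989, 0.151, -0.001], [-0.001, 0.002, -1.0]]
force: [-3.8, -0.9, 12.3]
finger_gap: 0.0
grasp_force: 6.2
```

Only bolt 1 gives. I'll go back above lip 1 and check from near.

```bash
python3 -m jog '[[[0,0,-0.04],0],[[-0.03,0,-0.03],0],[[-0.045,0,-0.01],0],[[-0.045,0,0],0],[[-0.045,0,0],0]]' 0.055
python3 -m jog '[[[-0.045,-0.001,0],0],[[0,0,0],0],[[0,0,0],0],[[0,0,0],0]]'
python3 - <<'E'
from h import *
T=pose(); im=r.camera("wrist")[...,::-1]; cv2.imwrite("pics/w6.png",im); np.save("T6.npy",T); print(T[:3,3])
for n,P in dict(b1=[.5408,-.1401,.126],lip=[.5372,-.1164,.107]).items(): print(n,proj("wrist",P,T),T[:3,:3].T@(np.array(P)-T[:3,3]))
E
```

```text
clock: 15.55
tool_pos: [0.5314, -0.0729, 0.2053]
tool_rot: [[-0.152, 0.988, 0.002], [0.988, 0.152, -0.001], [-0.001, 0.002, -1.0]]
force: [1.0, 0.3, 0.0]
finger_gap: 0.0548
grasp_force: 0.0
clock: 15.95
tool_pos: [0.5364, -0.1149, 0.2041]
tool_rot: [[-0.151, 0.988, -0.0], [0.988, 0.151, 0.001], [0.001, -0.0, -1.0]]
force: [-0.6, 0.5, -0.6]
finger_gap: 0.0549
grasp_force: 0.0
[ 0.5364 -0.1149  0.2041]
b1 [253.711  236.4341] [-0.0256  0.0006  0.0781]
lip [253.6221 199.3962] [-0.0017  0.0006  0.0971]
```

View pics/w6.png

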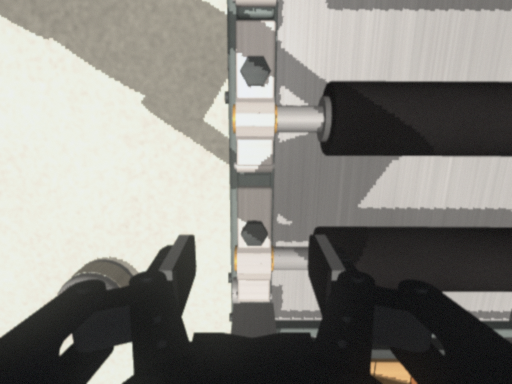

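The wrist view shows bolt 1 at (255,233) and its cap spanning columns 235–273 with its end near row 187. The grasp line is within 2 mm of the lip.

```bash
python3 -m jog '[[[0.001,0.0015,0.03],0],[[0,0,0.03],0],[[0,0,0.03],0],[[0,0,0.02],0],[[0,0,0.004],0]]'
python3 -m jog '[[[0,0,0],0],[[0,0,0],0],[[0,0,0],0],[[0,0,0],0],[[0,0,0],0]]' 0.0 30
python3 -m jog '[[[-0.001,0,-0.007],0],[[-0.001,0,-0.007],0],[[-0.002,0,-0.0065],0],[[-0.002,0,-0.0065],0],[[0,0,0],0]]'
```

```text
clock: 16.5
tool_pos: [0.5362, -0.1121, 0.0879]
tool_rot: [[-0.154, 0.988, -0.005], [0.988, 0.154, 0.002], [0.003, -0.004, -1.0]]
force: [0.1, -0.4, 1.2]
finger_gap: 0.0547
grasp_force: 0.0
clock: 17.0
tool_pos: [0.5383, -0.1141, 0.0916]
tool_rot: [[-0.151, 0.988, 0.001], [0.988, 0.151, 0.0], [-0.0, 0.001, -1.0]]
force: [-3.3, 3.9, 6.7]
finger_gap: 0.0275
grasp_force: 32.0
clock: 17.5
tool_pos: [0.5393, -0.121, 0.1182]
tool_rot: [[-0.151, 0.989, 0.001], [0.989, 0.151, -0.001], [-0.001, 0.001, -1.0]]
force: [-0.2, 1.3, -1.9]
finger_gap: 0.0275
grasp_force: 31.3
```

```bash
python3 -m jog '[[[-0.003,0,-0.006],0],[[-0.003,0,-0.0065],0],[[-0.004,0,-0.006],0],[[-0.004,0,-0.0055],0],[[0,0,0],0]]'
python3 -m jog '[[[-0.0045,0,-0.005],0],[[-0.005,0,-0.005],0],[[-0.005,0,-0.0045],0],[[-0.0055,0,-0.004],0],[[0,0,0],0]]'
python3 -m jog '[[[-0.004,0,-0.0025],0],[[-0.004,0,-0.0025],0],[[-0.004,0,-0.002],0],[[-0.004,0,-0.002],0],[[0,0,0],0]]'
python3 -m jog '[[[0,0,0],0],[[0,0,0],0]]'
python3 - <<'E'
from h import *
w=r.camera("wrist")[...,::-1];t=r.camera("scene")[...,::-1]
u,v=proj("scene",[.54,-.15,.16]).astype(int)
b=cv2.resize(t[v-40:v+40,u-40:u+40],(384,384),interpolation=cv2.INTER_CUBIC)
cv2.imwrite("pics/f.png",np.hstack([w[:,60:460],b]))
E
```

```text
clock: 18.0
tool_pos: [0.5413, -0.135, 0.1421]
tool_rot: [[-0.151, 0.989, 0.001], [0.989, 0.151, -0.001], [-0.001, 0.001, -1.0]]
force: [2.4, 0.2, -2.5]
finger_gap: 0.0273
grasp_force: 31.6
clock: 18.5
tool_pos: [0.5442, -0.1548, 0.1605]
tool_rot: [[-0.151, 0.989, 0.0], [0.989, 0.151, -0.001], [-0.001, 0.0, -1.0]]
force: [2.0, 2.5, -0.4]
finger_gap: 0.0271
grasp_force: 31.5
clock: 19.0
tool_pos: [0.5466, -0.1705, 0.1691]
tool_rot: [[-0.151, 0.989, 0.0], [0.989, 0.151, -0.001], [-0.001, 0.0, -1.0]]
force: [0.8, 2.8, -1.0]
finger_gap: 0.0274
grasp_force: 31.2
clock: 19.2
tool_pos: [0.5465, -0.1702, 0.1689]
tool_rot: [[-0.151, 0.988, 0.0], [0.988, 0.151, -0.001], [-0.001, 0.0, -1.0]]
force: [1.7, 1.3, -0.2]
finger_gap: 0.0271
grasp_force: 31.2
```

View pics/f.png

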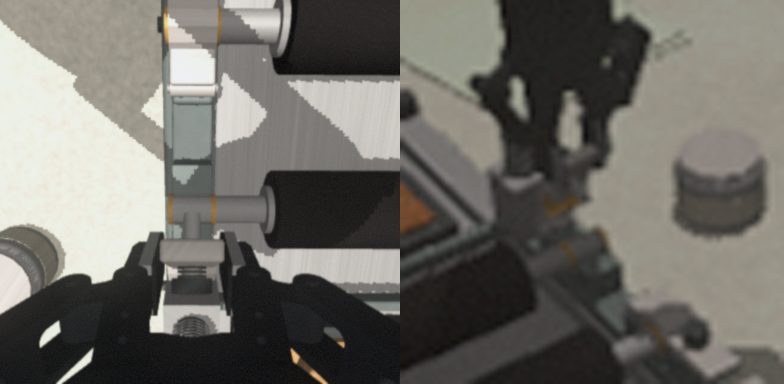

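The picture shows cap 1 swung up between the fingers, with the bare bearing visible at about (190,210). The TCP rise of 77 mm and the 57 mm move back give an opening of about 1.06–1.1 rad, and the forces are low. I'm handing in.

```bash
python3 -m jog '[[[0,0,0],0],[[0,0,0],0],[[0,0,0],0],[[0,0,0],0]]'; python3 -c "
from cell import r
print(r.job_done())"
```

```text
clock: 19.7
tool_pos: [0.5465, -0.1699, 0.1688]
tool_rot: [[-0.151, 0.988, 0.0], [0.988, 0.151, -0.0], [-0.0, 0.0, -1.0]]
force: [1.5, 0.2, -0.4]
finger_gap: 0.0275
grasp_force: 31.2
the job is handed in; nothing more can be done
None
```

I handed the job in at 19.7 s of the 61 s; no verdict came back. The pin is home in the lock block and released; all three bolts were tapped in order, and only bolt 1, next to the lock block, gave. Its cap is held open at about 1.06–1.1 rad, estimated from the gripper's position.

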